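Fit the citrus press and hold its reamer down

TASK

Get the white electric citrus press on the worktop ready and switch it on: slide the black collar over its upright spindle, let go of it once it lies flat on the press, then set the orange reamer on the spindle, turning it until its slots mesh with the spindle's splines and it slides fully home. The press runs only while pushed, so push the reamer well down against the spring and finish still holding it pushed down with the gripper. Leave the two mugs and the herb jar beside the press where they are.

Things in the scene. Friction and masses are not known exactly. Their poses are not given: they have to be found in the camera images.
- base_top (a point): Centre of the flat top face of the press's white round motor base: 50 mm high, 122 mm across, top face 110 mm across, steel top plate and spout; fixed on the worktop. z up, -x towards the spout. The spindle rises here, on the same axis.
- spindle_seat (a point): On the axis of the grey spindle, at its shoulder, on which the reamer's foot rests when home; 36 mm above the base's top while not pushed. Below it the spindle is a round hub 32 mm across, edge chamfered. Above it stand four splines, along this frame's +x, -x, +y, -y: 6 mm wide, reaching 14 mm out from the axis, 14 mm high, tops roof-shaped. The spindle never turns; it only sinks against a spring.
- spindle_tip (a point): Rounded tip of the round steel pin, 11 mm across, in the middle of the spindle, 31 mm above the shoulder (67 mm above the base's top). It enters the reamer's bore and guides it before the splines meet.
- spindle (a joint): How far the spindle is pushed down into the base, 0 (up) to 9 mm (end stop), in m. Spring: about 2.4 N to start moving, 0.8 N more per mm (9.6 N at the stop). The switch is on when it is more than 4 mm down (5.6 N).
- collar: Loose black plastic ring with grey marks round its outside: outer diameter 54 mm, hole 36 mm, 24 mm high, about 60 g. Origin at the centre of its underside, z up; it lies flat. In place it lies on the base's top round the spindle's hub. It does not pass over the reamer's foot, so it goes on first.
- reamer: Loose orange plastic reamer, 84 mm high, about 90 g, standing on its foot. Origin: centre of its underside, z up its axis. Foot 32 mm square, 18 mm high, cut by a cross of two slots 10 mm wide along x and y, under a bore 14 mm wide, 35 mm deep from the underside. It fits the splines in four turns 90 degrees apart; unmeshed, its foot stops on them 14 mm above the shoulder.
- reamer_grip (a point): On the reamer's axis, 53 mm above its underside, where to grip: the straight round ribbed part, 34 mm across, from 35 to 66 mm height (domed top above it, skirt 46 mm across below). Four thick yellow ribs run up the cone exactly above the four slot ends (x and y axes); thin orange ribs lie between.
- mug: Bystander: cream mug with coloured bands, 83 x 115 x 86 mm with handle; origin at the underside.
- grey_mug: Bystander: plain white mug, terracotta inside, 89 x 120 x 98 mm with handle; origin at the underside.
- herb_jar: Bystander: glass jar of green herbs with a light brown cap, 42 mm across, 84 mm high; origin at the centre of its underside.

How it is judged:
By the outcome, as a careful person would: the job done as asked, in the order asked, and still so for the second after the job is handed in, while the arm keeps its last pose, push and grip.
It also fails if it takes over 51 s, if anything falls off the work surface, if the arm or the gripper's body presses on something with over 40 N, if the wrist force passes 120 N, or if a joint passes its speed limit or range.

ROBOT

A 6-joint arm with a two-finger parallel gripper is mounted at the origin on a cart in front of the work surface, level with it; the furniture and walls round the work are solid. World frame = base frame: x ahead of the robot, y to its left, z up, the work surface at z = 0. Lengths are in mm, angles in rad, forces in N, time in s.
With the tool pointing down it reaches from about 375 to 925 mm from the base axis. Payload 5.7 kg.
Tool frame: the origin (TCP) lies midway between the tips of the shut fingers; the grasp point (between the pads) lies 19 mm behind it; z points along the fingers, y is the direction in which the jaws open and shut (so a half turn about z gives the same grasp; the last joint's range is limited). The gripper opens to 88 mm and grips with 3 to 60 N. Pads are 20 mm wide; open, the fingers measure 115 mm over their backs; the gripper's body (75 mm by 178 mm) begins 61 mm behind the grasp point.
Start: joints at [-1.238, 0.359, 1.51, -0, 1.272, -0.115], TCP at [259.771, -540.815, 222.623] pointing down, gripper open.
Joint ranges: [-2.97, 2.97], [-1.01, 2.36], [0.21, 2.38], [-0.96, 4.11], [0.2, 2.71], [-2.98, 2.98]. Speed limits (rad/s): [2.39, 2.39, 3.14, 3.14, 3.14, 3.14].

INTERFACE

Orientations are given as a rotation vector (axis times angle).
In Python, from plant import arm, camera gives the robot as it stands.
- The arm moves only by the shell command python3 -m jog 'ROWS'. ROWS is JSON, a list that holds one entry, the list of rows, each a list of 7 numbers: the turn, a rotation vector about the tool's x, y, z in rad, then the shift along the tool's x, y, z in mm, then the finger opening in mm, from 0 to 87.8. A call has 1 to 5 rows; each row shifts and turns the commanded pose from where the row before left it, along the tool's axes as they then stand; what a row does not reach is not made up. A row lasts 1/8 s, in which the tool goes at most 62.5 mm and 10.7 degrees, less where a joint would pass 70% of its speed; a pose out of reach is approached as far as the arm can. A call with a gripper value outside its range is refused whole. The fingers move at their own pace and stop on an object; the grip force is fixed at half the most. Time passes only in rows, so rows that do not move let the fingers close. It gives the time, the measured TCP pose, the force and the opening at its end, in the units of the state.
- arm.read_state(): the state, without advancing time (a new reading comes with each control period).
- camera(name): name is "scene" or "top" or "wrist"; returns a dict with "frame" (400x640x3 uint8, blue, green, red), "depth" (400x640 float32, mm along the optical axis (not along the pixel's ray), 0 where there is no reading), "K" (3x3 intrinsics, pixels), "R" (3x3) and "t" (3): a world point X has camera coordinates R X + t. Camera axes: x right, y down, z forward; pixel columns grow to the right and rows downward; lengths in mm; the calibration is good to about 2 mm. The wrist camera is an equidistant fisheye: a pixel r from the principal point sees the ray r / f radians off the axis. A picture is of the moment at which its call begins.
- arm.hand_in(): hands the job in, once; it reports no verdict.
The state is a dict: "clock": time; "q": joint angles; "qvel": joint speeds; "joint_efforts": joint torques, N m; "tcp_pos": TCP position; "tcp_rot": TCP orientation; "force": force on the tool from outside, world axes, zero at the start; "ft_torque": the same for the moment, N m; "opening": opening from 0.0 (shut) to 1.0 (fully open).
Only numpy, scipy, OpenCV 4.12 (cv2) and the standard library are available. Lean on these libraries where they do the work, as an engineer would, in place of code of your own. Each camera call takes 0.05 s, during which the arm holds its last target.

## Working session

There is one attempt and no reset: what is moved stays moved. The work goes in short steps, Python scripts to look and compute and a shell command to move; the robot and the scene stay as the last step left them, time stands still between calls to the robot, and variables do not carry over. Pictures are saved under pics/ and viewed, and the job is handed in when it is done.

```bash
ls; mkdir -p pics; python3 - <<'E'
from plant import arm,camera
import cv2
for n in ("scene","top","wrist"):
    c=camera(n); cv2.imwrite(f"pics/{n}0.png",c["frame"]); print(n,c["K"].tolist(),c["R"].round(3).tolist(),c["t"].round(1).tolist(), (c["depth"]>0).mean())
s=arm.read_state(); print(s)
E
```

```text
pics
scene [[380.29424552743166, 0.0, 323.05115116895706], [0.0, 380.29424552743166, 199.4573106596676], [0.0, 0.0, 1.0]] [[0.435, -0.9, -0.012], [-0.414, -0.189, -0.89], [0.8, 0.392, -0.455]] [-246.0, 307.1, 876.7] 0.99566796875
top [[455.52235584637464, 0.0, 318.7718838871271], [0.0, 455.52235584637464, 194.64455495160362], [0.0, 0.0, 1.0]] [[-0.024, -1.0, 0.01], [-0.988, 0.022, -0.155], [0.155, -0.014, -0.988]] [-26.8, 517.1, 1161.8] 0.99604296875
wrist [[309.70691628693146, 0.0, 318.4601100672534], [0.0, 309.70691628693146, 195.9775700859945], [0.0, 0.0, 1.0]] [[0.432, -0.902, -0.002], [-0.861, -0.413, 0.298], [-0.269, -0.127, -0.955]] [-599.3, -35.8, 391.5] 0.99596875
{'clock': 0.15, 'q': array([-1.23812112e+00,  3.59304813e-01,  1.51116026e+00, -4.82132720e-06,
        1.27248638e+00, -1.15117022e-01]), 'qvel': array([ 0.00124077, -0.00018721, -0.00460429, -0.00112423,  0.00128248,
        0.00082167]), 'joint_efforts': array([-1.03536183e-04, -5.15752995e+01, -2.71009326e+01,  6.73611159e-02,
        3.05120309e-02, -7.19821037e-05]), 'tcp_pos': array([ 259.59913847, -540.36238067,  222.03234877]), 'tcp_rot': array([-3.06186079e+00, -6.97230705e-01,  2.38812328e-04]), 'force': array([-1.55269806, -0.12236534,  0.52042179]), 'ft_torque': array([ 0.01978433, -0.00124335, -0.04814505]), 'opening': 1.0009627386155746}
```

View pics/scene0.png

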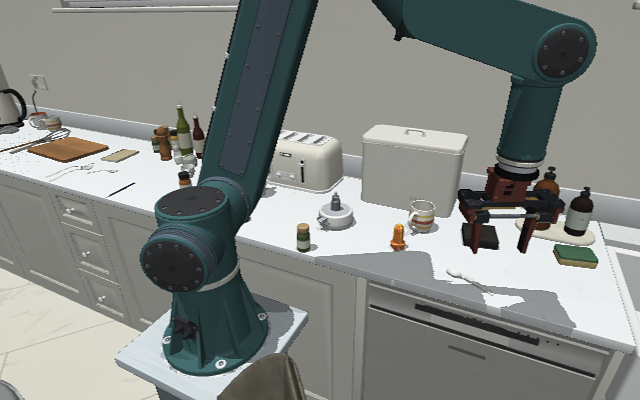

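View pics/top0.png

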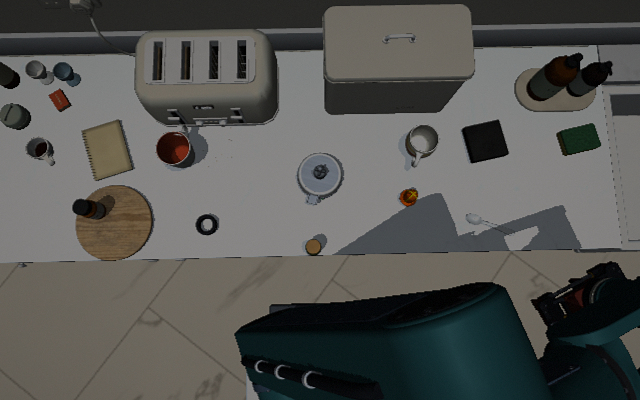

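View pics/wrist0.png

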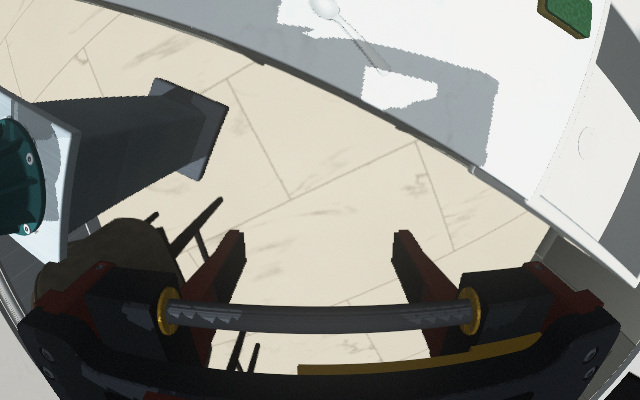

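The top view shows the press at (320,174), collar (206,225), reamer (409,197), herb jar (314,247), cream mug (422,140) and white mug (175,148). In the scene view the collar is hidden by the arm. Next I'll enlarge and measure.

```bash
cat > h.py <<'E'
import numpy as np,cv2
from plant import arm,camera
def ray(c,u,v):
    K=c["K"]; x=(u-K[0,2])/K[0,0]; y=(v-K[1,2])/K[1,1]
    if c.get("fish"):
        r=np.hypot(x,y); d=np.array([x/r*np.sin(r),y/r*np.sin(r),np.cos(r)]) if r>0 else np.array([0,0,1.])
    else: d=np.array([x,y,1.])
    o=-c["R"].T@c["t"]; w=c["R"].T@d; return o,w/np.linalg.norm(w)
def atz(c,u,v,z):
    o,d=ray(c,u,v); return o+d*(z-o[2])/d[2]
def tri(rays):
    A=np.zeros((3,3));b=np.zeros(3)
    for o,d in rays:
        P=np.eye(3)-np.outer(d,d);A+=P;b+=P@o
    x=np.linalg.solve(A,b); return x,[np.linalg.norm((np.eye(3)-np.outer(d,d))@(x-o)) for o,d in rays]
def dep(c,u,v):
    z=c["depth"][int(v),int(u)]; K=c["K"]; p=np.array([(u-K[0,2])/K[0,0]*z,(v-K[1,2])/K[1,1]*z,z]); return c["R"].T@(p-c["t"])
def proj(c,X):
    p=c["R"]@np.asarray(X,float)+c["t"]
    if c.get("fish"):
        a=np.arctan2(np.hypot(p[0],p[1]),p[2]); n=np.hypot(p[0],p[1]); q=p[:2]/n*a
    else: q=p[:2]/p[2]
    return q*c["K"][0,0]+c["K"][:2,2]
def cam(n):
    c=camera(n); c["R"]=np.array(c["R"]);c["t"]=np.array(c["t"]);c["K"]=np.array(c["K"]);c["fish"]=n=="wrist"; return c
def crop(c,u0,v0,w,h,k,name):
    im=cv2.resize(c["frame"][v0:v0+h,u0:u0+w],None,fx=k,fy=k,interpolation=cv2.INTER_CUBIC)
    for i in range(0,w,10): cv2.line(im,(i*k,0),(i*k,6 if (u0+i)%50 else 16),(0,0,255),1)
    for i in range(0,h,10): cv2.line(im,(0,i*k),(6 if (v0+i)%50 else 16,i*k),(0,0,255),1)
    cv2.imwrite("pics/"+name,im)
E
python3 - <<'E'
from h import *
import pickle
t=cam("top");s=cam("scene")
crop(t,290,140,140,60*2-20,5,"t1.png"); crop(t,180,200,60,50,8,"t2.png"); crop(s,280,180,140,80,5,"s1.png")
pickle.dump((t,s),open("c0.pkl","wb"))
for n,u,v,z in (("base",320,174,50),("collar",206,225,24),("reamer",409,197,84),("jar",314,247,84),("mug",422,140,80),("wmug",175,148,90)):
    print(n,atz(t,u,v,z).round(),dep(t,u,v).round())
for n,u,v in (("jar",304,226),("tip",336,194),("reamer",399,226)): print(n,dep(s,u,v).round())
E
```

```text
base [570. -43.  50.] [562. -43.  86.]
collar [444. 261.  24.] [447. 267.  -2.]
reamer [ 498. -268.   84.] [ 499. -269.   77.]
jar [378. -23.  84.] [378. -23.  82.]
mug [ 648. -311.   80.] [ 669. -330.    5.]
wmug [638. 327.  90.] [659. 352.  10.]
jar [383. -26.  83.]
tip [570. -47. 110.]
reamer [ 499. -283.   85.]
```

View pics/t1.png

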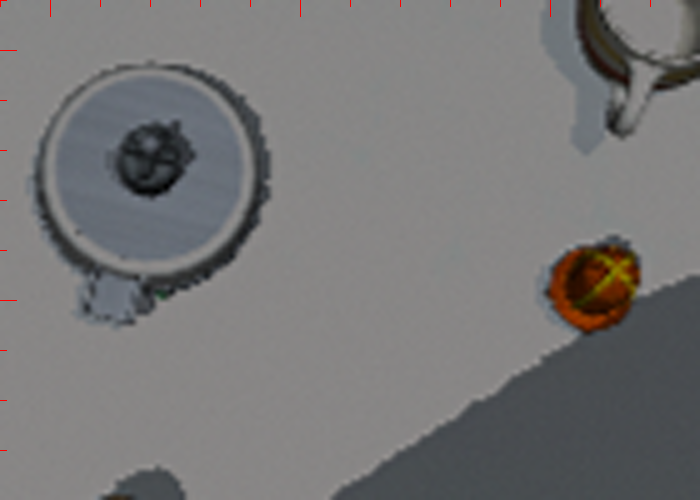

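View pics/t2.png

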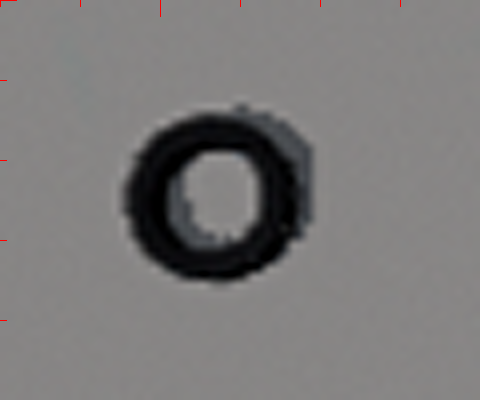

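View pics/s1.png

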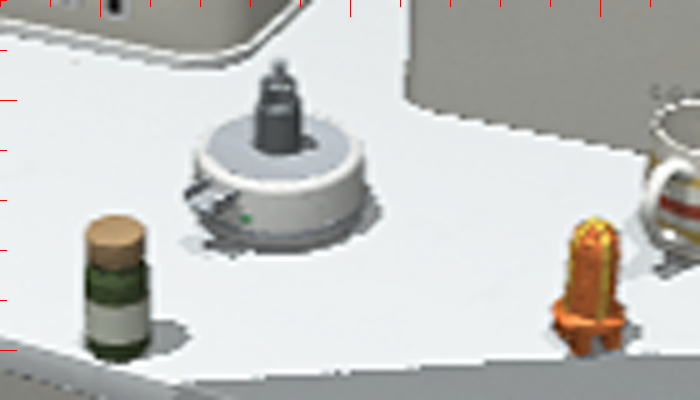

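```bash
cat >> h.py <<'E'
from scipy.spatial.transform import Rotation as Ro
def plan(X,yaw=None):
    """delta in tool frame to world TCP target X; yaw: world angle (deg) of tool y axis, pointing down"""
    s=arm.read_state(); R=Ro.from_rotvec(s["tcp_rot"]).as_matrix()
    print("clk",s["clock"],"tcp",s["tcp_pos"].round(1),"ydir",np.degrees(np.arctan2(R[1,1],R[0,1])).round(2),"zax",R[:,2].round(4),"F",s["force"].round(2),"op",(s["opening"]*88).round(1),"q",s["q"].round(2))
    if X is not None: print("tool shift",(R.T@(np.array(X)-s["tcp_pos"])).round(2))
    if yaw is not None:
        a=np.radians(yaw); y=np.array([np.cos(a),np.sin(a),0]); z=np.array([0,0,-1.]); x=np.cross(y,z)
        T=np.column_stack([x,y,z]); print("turn deg",np.degrees(Ro.from_matrix(R.T@T).as_rotvec()).round(2))
E
python3 - <<'E'
from h import *
plan([444,261,222])
R=Ro.from_rotvec(arm.read_state()["tcp_rot"]).as_matrix();print(R.round(3))
E
```

```text
Traceback (most recent call last):
  File "h.py", line 35, in plan
    print("clk",s["clock"],"tcp",s["tcp_pos"].round(1),"ydir",np.degrees(np.arctan2(R[1,1],R[0,1])).round(2),"zax",R[:,2].round(4),"F",s["force"].round(2),"op",(s["opening"]*88).round(1),"q",s["q"].round(2))
                                                                                                                                                                ^^^^^^^^^^^^^^^^^^^^^^^
AttributeError: 'float' object has no attribute 'round'
```

```bash
sed -i 's/(s\["opening"\]\*88).round(1)/round(s["opening"]*88,1)/' h.py
python3 - <<'E'
from h import *
plan([444,261,222])
R=Ro.from_rotvec(arm.read_state()["tcp_rot"]).as_matrix();print(R.round(3))
c=cam("wrist"); print((-c["R"].T@c["t"]).round(1), c["R"][2].round(3))
E
```

```text
clk 0.25 tcp [ 259.7 -540.6  222.3] ydir -64.34 zax [-3.e-04  8.e-04 -1.e+00] F [-0.02 -0.6  -0.78] op 88.0 q [-1.24  0.36  1.51  0.    1.27 -0.12]
tool shift [ 513.21 -642.71    0.86]
[[ 0.901  0.433 -0.   ]
 [ 0.433 -0.901  0.001]
 [ 0.    -0.001 -1.   ]]
[ 333.6 -505.6  383.7] [-0.269 -0.128 -0.955]
```

```bash
python3 -m jog '[[[0,0,0,51,-28,-6,87],[0,0,0,51,-28,-6,87],[0,0,0,51,-28,-6,87],[0,0,0,51,-28,-6,87],[0,0,0,51,-28,-6,87]]]'
python3 -m jog '[[[0,0,0,0,0,0,87],[0,0,0,0,0,0,87]]]'
python3 - <<'E'
from h import *
import pickle
plan([500,-50,252])
c=cam("wrist"); cv2.imwrite("pics/w1.png",c["frame"]);pickle.dump(c,open("w1.pkl","wb"))
E
```

```text
clock: 0.92
tcp_pos: [429.9, -302.7, 253.0]
tcp_rot: [3.063, 0.697, 0.001]
force: [0.9, 0.0, 0.1]
opening: 0.991
clock: 1.18
tcp_pos: [428.9, -304.4, 252.7]
tcp_rot: [3.062, 0.699, -0.001]
force: [-0.1, -0.0, -0.4]
opening: 0.991
clk 1.175 tcp [ 428.9 -304.4  252.7] ydir -64.28 zax [-3.e-04 -5.e-04 -1.e+00] F [-0.12 -0.04 -0.41] op 87.2 q [-0.75  0.22  1.63 -0.    1.29  0.37]
tool shift [ 174.44 -198.34    0.5 ]
```

View pics/w1.png

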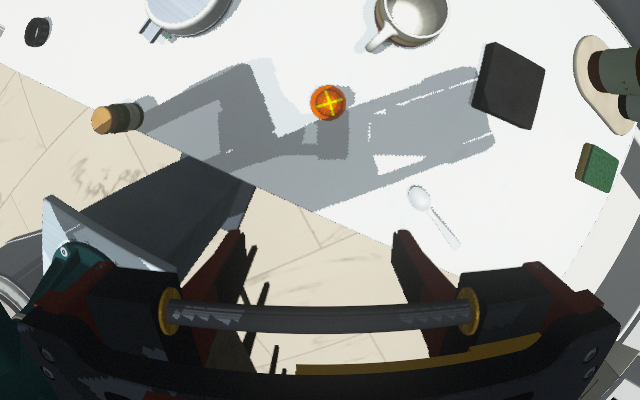

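The wrist view shows the reamer from above at (329,102) with its yellow cross; herb jar at left, press top edge at (190,5). I go on to the press.

```bash
python3 -m jog '[[[0,0,0,40,-43,0,87],[0,0,0,40,-43,0,87],[0,0,0,40,-43,0,87],[0,0,0,40,-43,0,87],[0,0,0,0,0,0,87]]]'
python3 - <<'E'
from h import *
import pickle
plan([400,225,252])
c=cam("wrist"); cv2.imwrite("pics/w2.png",c["frame"]);pickle.dump(c,open("w2.pkl","wb"))
crop(c,250,30,160,110,5,"w2c.png")
c=pickle.load(open("w1.pkl","rb"));crop(c,290,65,80,75,8,"w1c.png")
E
```

```text
clock: 1.85
tcp_pos: [499.2, -78.0, 252.4]
tcp_rot: [-3.061, -0.702, -0.0]
force: [-0.2, 0.3, 0.4]
opening: 0.991
clk 1.85 tcp [499.2 -78.  252.4] ydir -64.18 zax [-2.e-04  1.e-03 -1.e+00] F [-0.16  0.32  0.41] op 87.2 q [-0.29  0.19  1.67  0.    1.28  0.83]
tool shift [  42.71 -315.94    0.75]
```

View pics/w2.png

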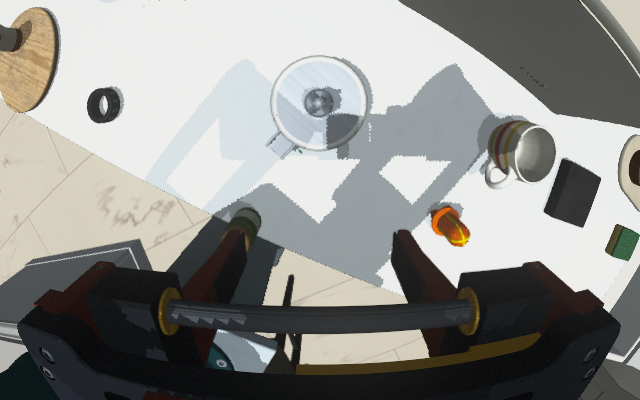

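View pics/w2c.png

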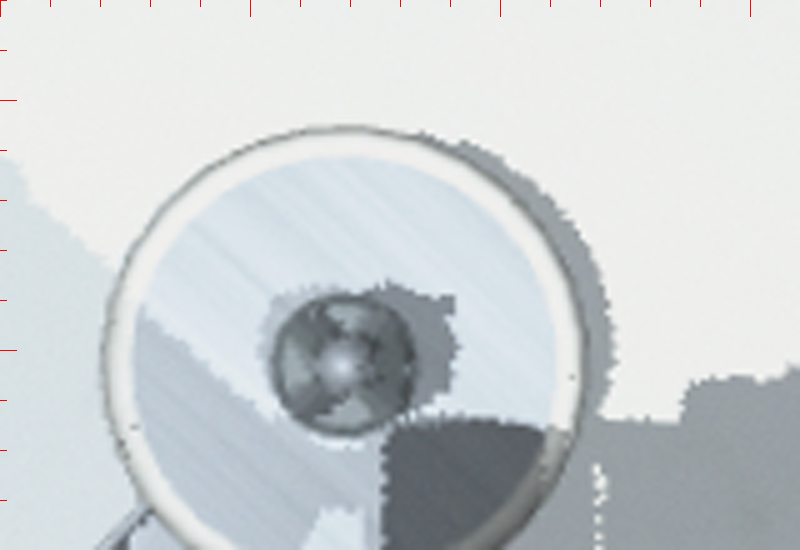

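View pics/w1c.png

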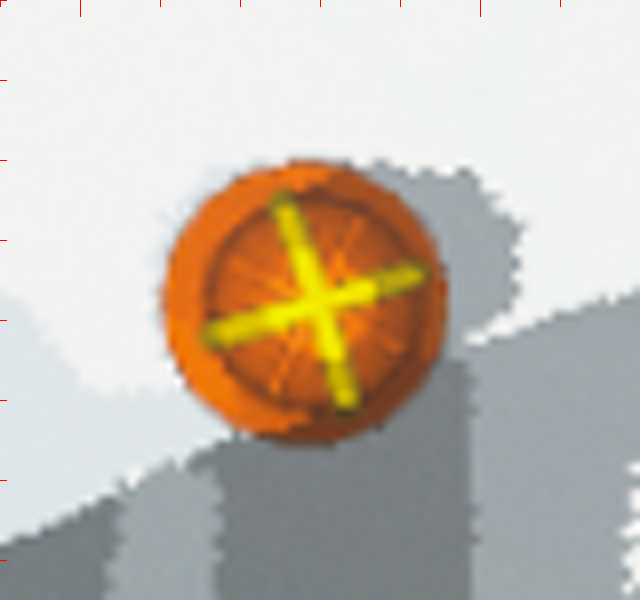

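```bash
python3 - <<'E'
from h import *
import pickle
t,s=pickle.load(open("c0.pkl","rb"));w1=pickle.load(open("w1.pkl","rb"));w2=pickle.load(open("w2.pkl","rb"))
T=lambda n,*a:print(n,*[np.round(x,1) for x in tri([ray(*q) for q in a])])
T("reamertop w1,top",(w1,329.75,102.9),(t,412.4,195))
T("reamertop w1,scene",(w1,329.75,102.9),(s,280+595/5,180+218/5))
T("tip w2,top",(w2,318.4,102.6),(t,320.2,171.6))
T("tip w2,scene",(w2,318.4,102.6),(s,280+279/5,180+64/5))
T("basetop w2,top",(w2,319.2,103),(t,320,173.6))
print("base at50",atz(w2,319.2,103,50).round(1),"tip@117",atz(w2,318.4,102.6,117).round(1),atz(t,320,174,50).round(1))
print("reamer skirt@30",atz(w1,328.1,102.75,30).round(1),"cross@84",atz(w1,329.75,102.9,84).round(1))
# rib ends on w1 (z~66..80)
P=[atz(w1,290+a/8,65+b/8,70) for a,b in ((215,333),(415,275),(282,200),(347,400))]
for a,b in ((0,1),(2,3)): d=P[b]-P[a]; print("rib",np.degrees(np.arctan2(d[1],d[0])).round(1),np.linalg.norm(d).round(1))
for u,v in ((281,147),(275,145)): 
  p=atz(w2,u,v,45); d=p-atz(w2,319.2,103,50); print("spout",np.degrees(np.arctan2(d[1],d[0])).round(1),np.linalg.norm(d[:2]).round(1))
print("collar w2@12",atz(w2,104,104,12).round(1),"top",atz(t,206.6,224.7,24).round(1))
crop(w2,255,90,60,75,8,"w2s.png")
crop(w2,300,85,40,38,16,"w2sp.png");crop(w2,420,190,60,65,8,"w2r.png")
crop(w2,80,80,50,50,10,"w2k.png")
E
```

```text
reamertop w1,top [ 507.1 -281.3   61.7] [0.6 0.6]
reamertop w1,scene [ 507.3 -280.3   87.6] [0.3 0.3]
tip w2,top [572.5 -43.1  68.4] [0.5 0.5]
tip w2,scene [573.1 -43.7 112.5] [1.2 1.2]
basetop w2,top [572.5 -43.5  42.3] [0.1 0.1]
base at50 [572.5 -43.6  50. ] tip@117 [572.6 -42.6 117. ] [569.9 -43.2  50. ]
reamer skirt@30 [ 507.3 -280.1   30. ] cross@84 [ 507.3 -280.2   84. ]
rib -47.5 28.6
rib -136.3 29.2
spout 164.6 69.8
spout 159.0 73.0
collar w2@12 [450.  259.9  12. ] top [445.2 259.1  24. ]
```

View pics/w2s.png

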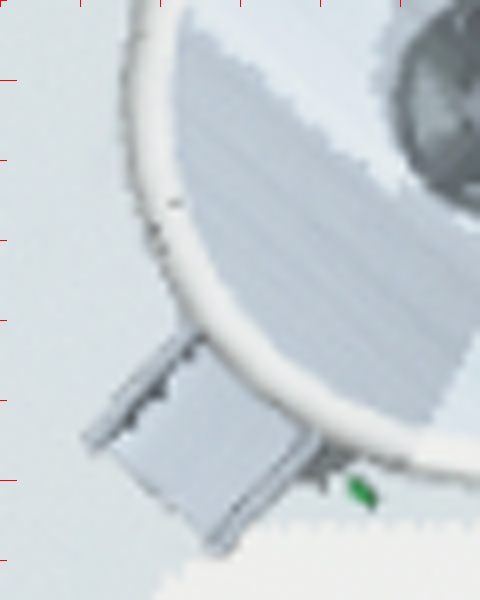

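View pics/w2sp.png

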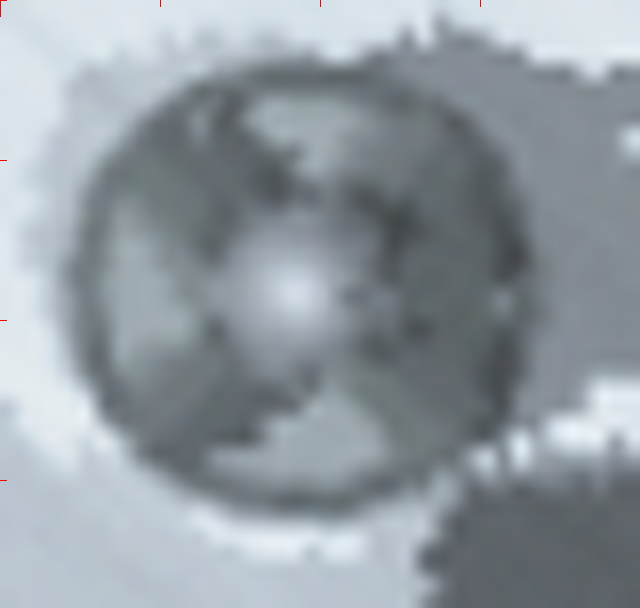

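View pics/w2k.png

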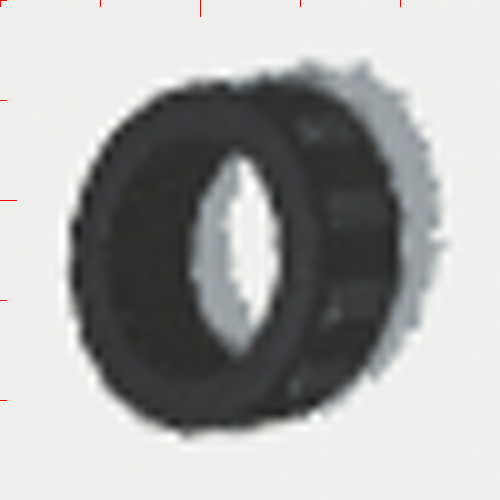

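```bash
python3 - <<'E'
from h import *
import pickle
w2=pickle.load(open("w2.pkl","rb"))
f=lambda a,b,z:atz(w2,255+a/8,90+b/8,z)
for A,B in (((190,325),(90,440)),((310,435),(220,550))):
  d=f(*B,45)-f(*A,45); print("edge",np.degrees(np.arctan2(d[1],d[0])).round(1),np.linalg.norm(d).round(1))
m=(f(90,440,40)+f(220,550,40))/2-[572.6,-43,0]; print("spout mid",np.degrees(np.arctan2(m[1],m[0])).round(1),m.round(1),np.linalg.norm(f(90,440,40)-f(220,550,40)))
# spline: image diag dirs in world
g=lambda a,b:atz(w2,300+a/16,85+b/16,100)
for q in ((190,170),(440,170),(190,420),(430,440)): d=g(*q)-g(300,290); print(q,np.degrees(np.arctan2(d[1],d[0])).round(1))
for q in ((140,290),(310,125),(320,450)): d=g(*q)-g(300,290); print("sector",q,np.degrees(np.arctan2(d[1],d[0])).round(1))
s=arm.read_state();R=Ro.from_rotvec(s["tcp_rot"]).as_matrix()
for y in (-44,0,44): print(proj(w2,s["tcp_pos"]+R[:,1]*y).round(1))
plan([565,-45,252])
crop(w2,215,210,210,70,3,"w2f.png")
E
```

```text
edge 163.4 23.3
edge 167.1 22.4
spout mid 163.3 [-77.3  23.2  40. ] 26.304233361414227
(190, 170) 67.7
(440, 170) -23.0
(190, 420) 165.8
(430, 440) -113.6
sector (140, 290) 115.6
sector (310, 125) 22.4
sector (320, 450) -147.2
[246.5 248.2]
[320.7 249.3]
[394.6 248.2]
clk 1.9 tcp [498.8 -79.9 252.4] ydir -64.25 zax [-5.e-04 -3.e-04 -1.e+00] F [-0.28  0.58  0.99] op 87.4 q [-0.3   0.19  1.67 -0.    1.28  0.83]
tool shift [74.77 -2.66  0.4 ]
```

View pics/w2f.png

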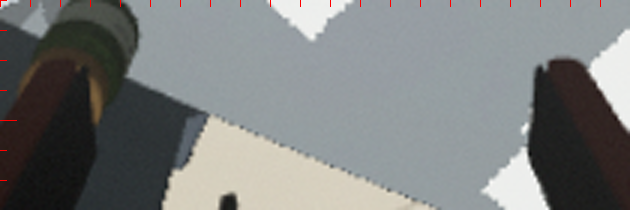

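```bash
python3 -m jog '[[[0,0,0,4,-55,0,87],[0,0,0,4,-55,0,87],[0,0,0,4,-55,0,87],[0,0,0,4,-55,0,87],[0,0,0,4,-55,0,87]]]'
python3 -m jog '[[[0,0,0,0,-50,10,87],[0,0,0,0,0,0,87],[0,0,0,0,0,0,87]]]'
python3 - <<'E'
from h import *
import pickle
plan([448,260,252])
c=cam("wrist"); cv2.imwrite("pics/w3.png",c["frame"]);pickle.dump(c,open("w3.pkl","wb"))
crop(c,280,60,90,80,8,"w3c.png")
E
```

```text
clock: 2.52
tcp_pos: [398.1, 175.8, 252.8]
tcp_rot: [3.064, 0.691, 0.001]
force: [0.3, 0.1, -0.4]
opening: 0.991
clock: 2.9
tcp_pos: [377.1, 220.1, 242.7]
tcp_rot: [3.063, 0.695, 0.0]
force: [-0.1, -0.0, -0.1]
opening: 0.992
clk 2.9 tcp [377.1 220.1 242.7] ydir -64.43 zax [ 3.e-04 -9.e-04 -1.e+00] F [-0.14 -0.   -0.09] op 87.3 q [ 0.37  0.1   1.81 -0.    1.23  1.5 ]
tool shift [81.17 -5.35 -9.32]
```

View pics/w3.png

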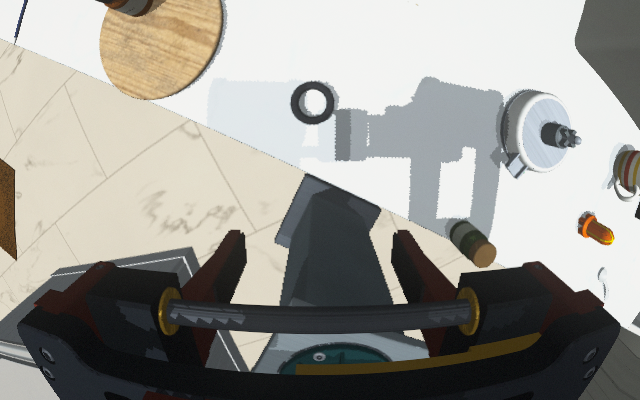

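View pics/w3c.png

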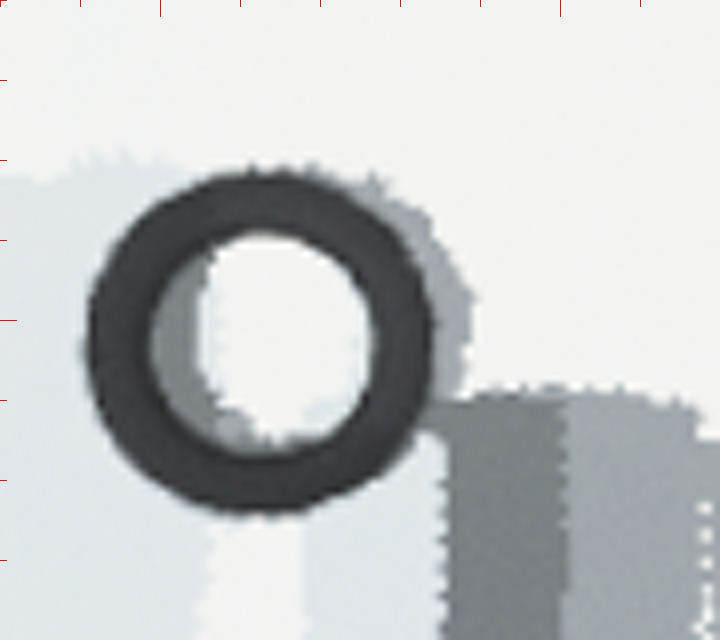

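```bash
python3 - <<'E'
from h import *
import pickle
w2=pickle.load(open("w2.pkl","rb"));w3=pickle.load(open("w3.pkl","rb"))
print("collar",tri([ray(w2,99.3,105.8),ray(w3,312.6,102.9)]),atz(w3,312.6,102.9,24).round(1))
p=atz(w3,312.6,102.9,24); plan([p[0],p[1],60])
crop(w3,495,80,95,100,6,"w3p.png");crop(w3,570,200,50,50,10,"w3r.png")
E
```

```text
collar (array([447.31757561, 261.05903987,  21.61408749]), [np.float64(0.04501947650430004), np.float64(0.045019476504425456)]) [447.4 261.   24. ]
clk 2.95 tcp [377.3 220.  242.8] ydir -64.48 zax [ 5.e-04 -6.e-04 -1.e+00] F [ 0.74 -0.29  0.78] op 87.2 q [ 0.37  0.1   1.81 -0.    1.23  1.5 ]
tool shift [ 80.9   -6.98 182.78]
```

View pics/w3p.png

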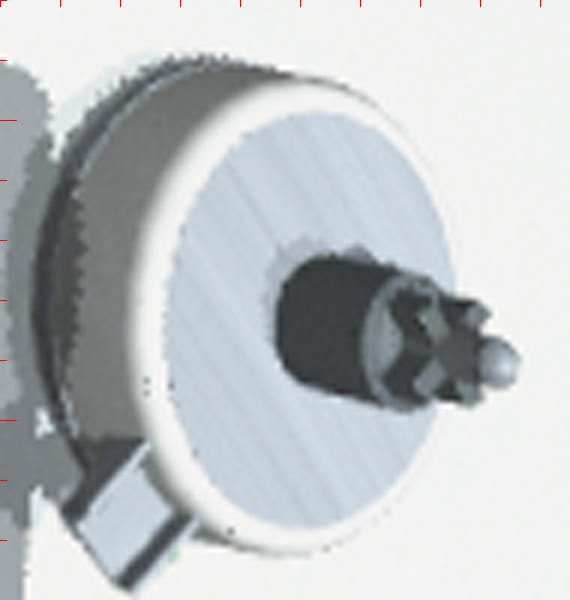

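View pics/w3r.png

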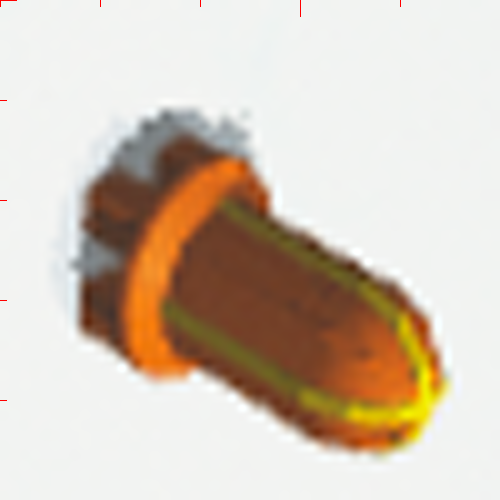

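View pics/w2r.png

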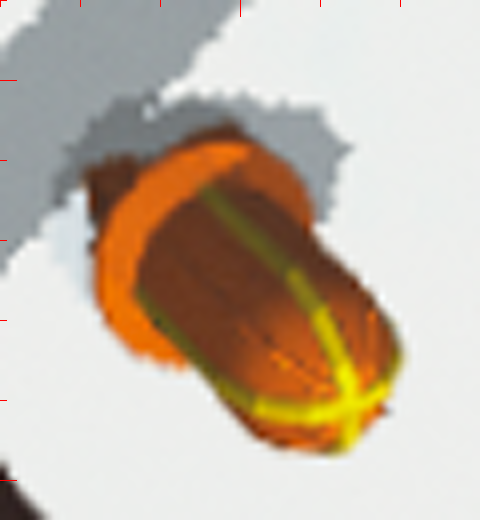

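```bash
python3 - <<'E'
from h import *
import pickle
w1,w2,w3=[pickle.load(open(f"w{i}.pkl","rb")) for i in (1,2,3)]
print("tip",tri([ray(w2,318.4,102.6),ray(w3,579.2,140.1)]))
print("reamer",tri([ray(w1,329.75,102.9),ray(w2,463.75,240.6),ray(w3,612.7,239.2)]))
print("reamer",tri([ray(w1,329.75,102.9),ray(w2,463.75,240.6)]))
# base plate ellipse centre in w3
print("plate",tri([ray(w2,319.0,103),ray(w3,495+308/6,80+319/6)]))
E
```

```text
tip (array([572.71862677, -42.56689364, 114.6848113 ]), [np.float64(0.10613698336913253), np.float64(0.10613698336905689)])
reamer (array([ 507.86364014, -279.96113434,   84.23565695]), [np.float64(0.609893053006913), np.float64(0.6445928793179616), np.float64(1.228609526173147)])
reamer (array([ 507.23597346, -280.15779069,   84.10038058]), [np.float64(0.059516194251383554), np.float64(0.05951619425129541)])
plate (array([572.33709041, -43.42641427,  45.18615761]), [np.float64(0.08833109505073938), np.float64(0.08833109505088346)])
```

The measurements agree: collar top (447,261,22), spindle tip (572.7,-42.6,115), reamer top (507,-280,84). Now going down over the collar.

```bash
python3 -m jog '[[[0,0,0,27,-2,41,87],[0,0,0,27,-2,41,87],[0,0,0,27,-3,41,87],[0,0,0,0,0,30,87],[0,0,0,0,0,30,87]]]'
python3 -m jog '[[[0,0,0,0,0,0,87],[0,0,0,0,0,0,87]]]'
python3 - <<'E'
from h import *
plan([447.3,261.1,3])
c=cam("wrist"); cv2.imwrite("pics/w4.png",c["frame"])
E
```

```text
clock: 3.58
tcp_pos: [448.0, 261.2, 58.6]
tcp_rot: [3.064, 0.693, 0.001]
force: [-0.6, -0.3, -0.4]
opening: 0.992
clock: 3.82
tcp_pos: [447.4, 262.3, 60.6]
tcp_rot: [-3.064, -0.695, -0.002]
force: [-0.4, -0.0, -0.1]
opening: 0.989
clk 3.825 tcp [447.4 262.3  60.6] ydir -64.45 zax [ 1.1e-03  4.0e-04 -1.0e+00] F [-0.35 -0.02 -0.06] op 87.0 q [ 0.4   0.45  1.85 -0.    0.83  1.52]
tool shift [-0.72  1.05 57.55]
```

View pics/w4.png

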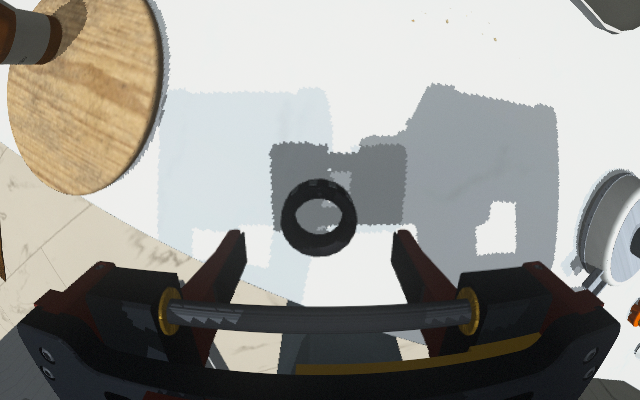

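The collar, at (319,217), sits centred between the finger tips (243 and 395).

```bash
python3 -m jog '[[[0,0,0,0,1,25,87],[0,0,0,0,0,20,87],[0,0,0,0,0,11,87],[0,0,0,0,0,0,87]]]'
python3 -m jog '[[[0,0,0,0,0,0,48],[0,0,0,0,0,0,48],[0,0,0,0,0,0,48],[0,0,0,0,0,0,48],[0,0,0,0,0,0,48]]]'
python3 -m jog '[[[0,0,0,0,0,0,48],[0,0,0,0,0,0,48]]]'
```

```text
clock: 4.38
tcp_pos: [446.7, 262.2, 4.0]
tcp_rot: [-3.063, -0.697, -0.0]
force: [-0.2, -0.3, 0.2]
opening: 0.987
clock: 5.0
tcp_pos: [446.6, 262.3, 3.9]
tcp_rot: [-3.063, -0.698, -0.0]
force: [-0.9, 0.6, 3.5]
opening: 0.595
clock: 5.25
tcp_pos: [446.6, 262.3, 3.9]
tcp_rot: [-3.063, -0.698, -0.001]
force: [-0.5, -0.5, 5.3]
opening: 0.598
```

```bash
python3 -m jog '[[[0,0,0,0,0,-15,40],[0,0,0,0,0,-50,40],[0,0,0,0,0,-55,40],[0,0,0,0,0,-50,40],[0,0,0,0,0,0,40]]]'
python3 - <<'E'
from h import *
plan([560,-45,174])
c=cam("wrist"); cv2.imwrite("pics/w5.png",c["frame"]);crop(c,220,180,200,110,4,"w5c.png")
E
```

```text
clock: 5.88
tcp_pos: [449.3, 263.5, 178.4]
tcp_rot: [-3.061, -0.697, -0.014]
force: [0.7, 0.6, -1.0]
opening: 0.595
clk 5.875 tcp [449.3 263.5 178.4] ydir -64.34 zax [ 0.0083  0.0036 -1.    ] F [ 0.74  0.6  -1.02] op 52.3 q [0.4  0.29 1.74 0.   1.1  1.52]
tool shift [-33.83 325.97   4.15]
```

View pics/w5c.png

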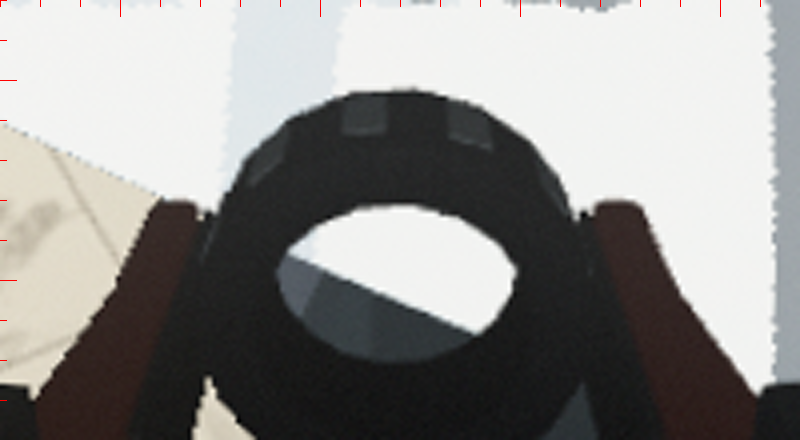

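```bash
python3 -m jog '[[[0,0,0,-4,55,0,40],[0,0,0,-4,55,0,40],[0,0,0,-4,55,0,40],[0,0,0,-4,55,0,40],[0,0,0,-3,55,0,40]]]'
python3 -m jog '[[[0,0,0,-3,52,0,40],[0,0,0,0,3,0,40],[0,0,0,0,0,0,40],[0,0,0,0,0,0,40]]]'
python3 - <<'E'
from h import *
plan([573.2,-43.7,145],-64.2)
c=cam("wrist"); cv2.imwrite("pics/w6.png",c["frame"]);crop(c,220,160,200,130,4,"w6c.png")
E
```

```text
clock: 6.55
tcp_pos: [547.2, 4.6, 171.8]
tcp_rot: [-3.062, -0.697, 0.006]
force: [0.3, 0.9, -0.1]
opening: 0.596
clock: 7.05
tcp_pos: [568.2, -43.3, 172.8]
tcp_rot: [-3.061, -0.699, 0.003]
force: [0.2, 0.3, -0.5]
opening: 0.599
clk 7.05 tcp [568.2 -43.3 172.8] ydir -64.27 zax [-2.3e-03  9.0e-04 -1.0e+00] F [ 0.2   0.3  -0.55] op 52.7 q [-0.2   0.37  1.63  0.    1.14  0.92]
tool shift [ 4.39  2.6  27.83]
turn deg [-0.11  0.1  -0.07]
```

View pics/w6.png

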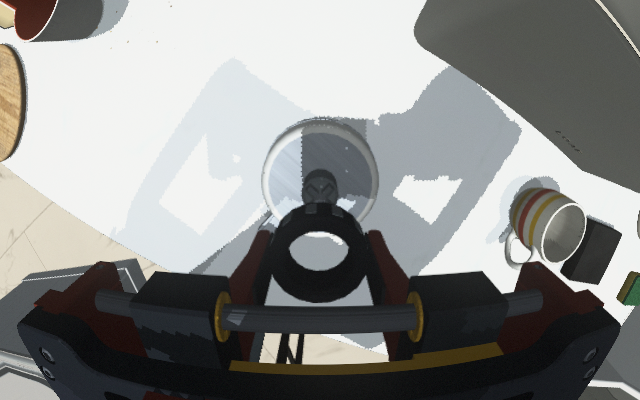

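View pics/w6c.png

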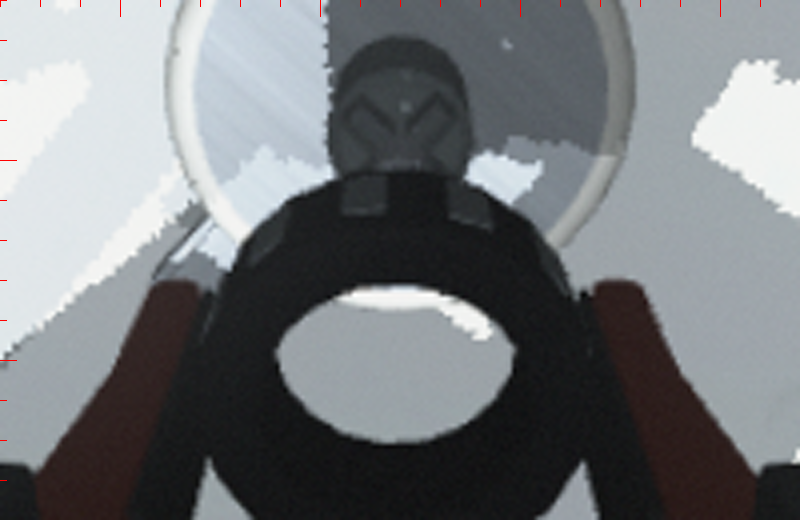

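The collar hole is centred at u=319 and the hub at u=320 in w6, so it needs about +1.5 mm in y and +4.4 mm in x. I'll lower to just above the pin and look again.

```bash
python3 -m jog '[[[0,0,0,4.4,1.6,20,40],[0,0,0,0,0,24,40],[0,0,0,0,0,0,40],[0,0,0,0,0,0,40]]]'
python3 - <<'E'
from h import *
plan([573.2,-43.7,110],-64.2)
c=cam("wrist"); cv2.imwrite("pics/w7.png",c["frame"]);crop(c,220,160,200,130,4,"w7c.png")
s=cam("scene");crop(s,290,150,90,90,6,"s7.png");t=cam("top");crop(t,280,130,90,90,6,"t7.png")
E
```

```text
clock: 7.6
tcp_pos: [574.4, -43.7, 130.4]
tcp_rot: [3.063, 0.699, 0.001]
force: [0.4, 0.4, -0.1]
opening: 0.602
clk 7.6 tcp [574.4 -43.7 130.4] ydir -64.29 zax [ 5.e-04  0.e+00 -1.e+00] F [ 0.4   0.38 -0.09] op 53.0 q [-0.2   0.42  1.67  0.    1.05  0.93]
tool shift [-1.05 -0.51 20.36]
turn deg [ 0.01 -0.03 -0.09]
```

View pics/w7c.png

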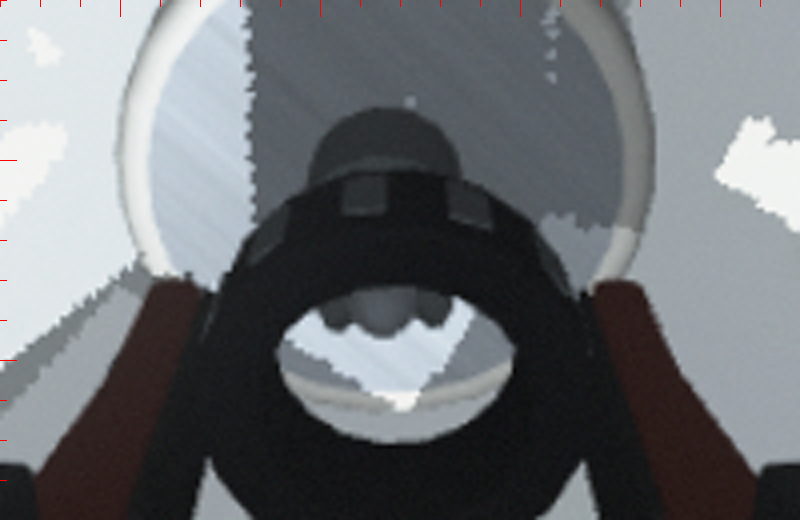

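View pics/s7.png

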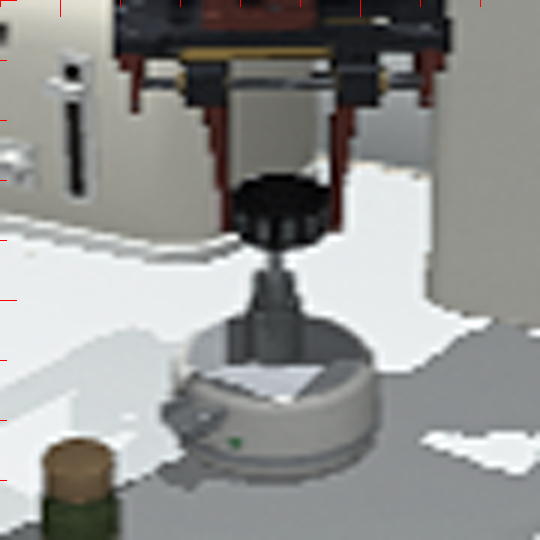

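View pics/t7.png

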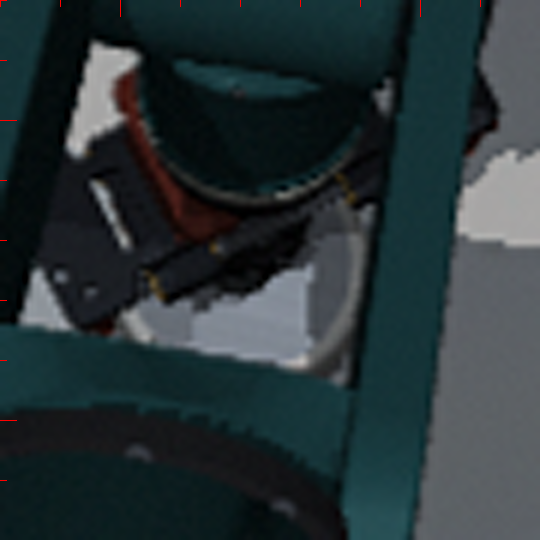

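Now the hub is at u=316 against 319 for the hole: the move overshot by about 1.8 mm, which I correct (x −1, y −1.8).

```bash
python3 -m jog '[[[0,0,0,-1,-1.8,0,40],[0,0,0,0,0,0,40],[0,0,0,0,0,0,40]]]'
python3 - <<'E'
from h import *
plan([572.7,-42.6,110],-64.2)
c=cam("wrist"); crop(c,220,160,200,130,4,"w8c.png")
E
```

```text
clock: 8.12
tcp_pos: [572.5, -43.2, 129.8]
tcp_rot: [-3.063, -0.697, -0.0]
force: [0.0, 0.5, -1.3]
opening: 0.598
clk 8.125 tcp [572.5 -43.2 129.8] ydir -64.35 zax [ 1.e-04  0.e+00 -1.e+00] F [ 0.    0.53 -1.26] op 52.6 q [-0.2   0.42  1.67  0.    1.05  0.93]
tool shift [ 0.38 -0.45 19.78]
turn deg [ 0.   -0.01 -0.15]
```

View pics/w8c.png

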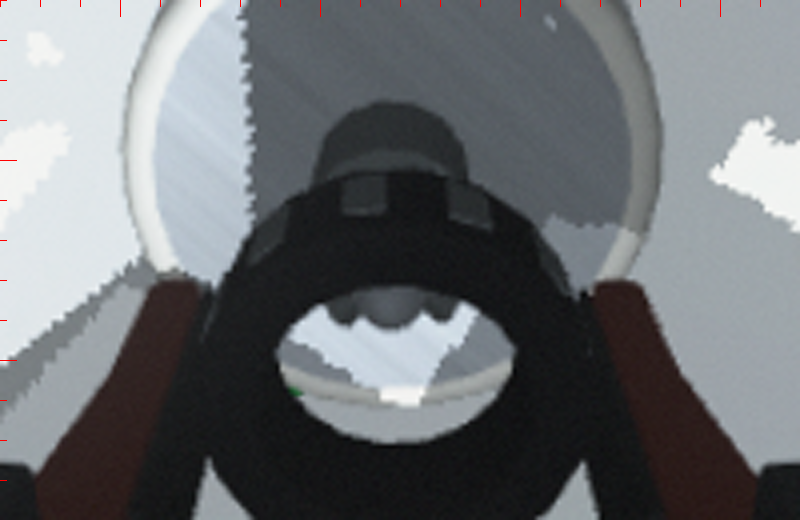

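```bash
python3 -m jog '[[[0,0,0,0.1,-0.6,12,40],[0,0,0,0,0,12,40],[0,0,0,0,0,9,40],[0,0,0,0,0,0,40],[0,0,0,0,0,0,40]]]'
python3 - <<'E'
from h import *
plan([572.7,-42.6,54],-64.2)
c=cam("wrist"); crop(c,220,160,200,130,4,"w9c.png")
E
```

```text
clock: 8.8
tcp_pos: [572.5, -42.6, 96.6]
tcp_rot: [-3.063, -0.697, -0.0]
force: [-0.4, -0.4, -1.3]
opening: 0.596
clk 8.8 tcp [572.5 -42.6  96.6] ydir -64.35 zax [-0.e+00  1.e-04 -1.e+00] F [-0.4  -0.36 -1.28] op 52.5 q [-0.19  0.46  1.7   0.    0.98  0.93]
tool shift [ 0.18  0.11 42.64]
turn deg [-0.01 -0.   -0.15]
```

View pics/w9c.png

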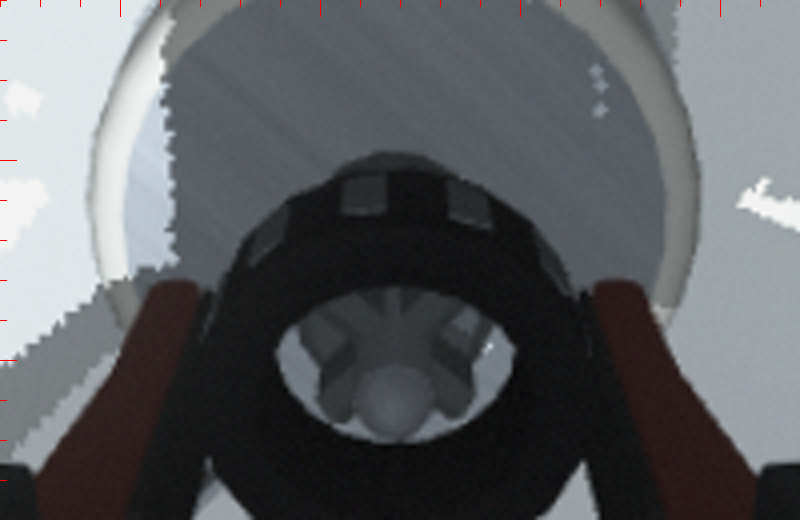

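The spindle (u centre 394 in the crop) is centred in the hole (396). Lowering further.

```bash
python3 -m jog '[[[0,0,0,0,0,8,40],[0,0,0,0,0,8,40],[0,0,0,0,0,6,40],[0,0,0,0,0,0,40]]]'
python3 -m jog '[[[0,0,0,0,0,8,40],[0,0,0,0,0,6,40],[0,0,0,0,0,0,40]]]'
```

```text
clock: 9.35
tcp_pos: [571.7, -42.4, 73.9]
tcp_rot: [-3.062, -0.697, 0.002]
force: [0.2, -0.1, -1.5]
opening: 0.596
clock: 9.72
tcp_pos: [571.8, -42.4, 60.0]
tcp_rot: [-3.063, -0.697, 0.002]
force: [0.6, -0.2, -0.4]
opening: 0.6
```

```bash
python3 -m jog '[[[0,0,0,0,0,4,40],[0,0,0,0,0,1.5,40],[0,0,0,0,0,0,40]]]'
python3 - <<'E'
from h import *
plan(None)
c=cam("wrist"); crop(c,200,150,240,140,3,"w10c.png")
s=cam("scene");crop(s,290,150,90,90,6,"s10.png")
E
```

```text
clock: 10.1
tcp_pos: [572.3, -42.5, 55.1]
tcp_rot: [-3.063, -0.697, 0.0]
force: [-0.0, 0.5, -0.7]
opening: 0.596
clk 10.1 tcp [572.3 -42.5  55.1] ydir -64.34 zax [-1.e-04  1.e-04 -1.e+00] F [-0.01  0.47 -0.66] op 52.5 q [-0.19  0.52  1.73  0.    0.89  0.93]
```

View pics/s10.png

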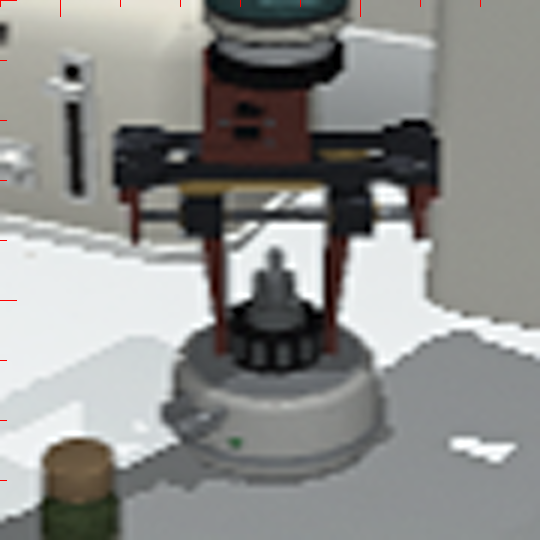

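Collar is on the hub, roughly 1 mm above the plate. Lower until contact, then release.

```bash
python3 -m jog '[[[0,0,0,0,0,1,40],[0,0,0,0,0,0,40]]]'
python3 -m jog '[[[0,0,0,0,0,0.7,40],[0,0,0,0,0,0,40]]]'
```

```text
clock: 10.45
tcp_pos: [572.3, -42.5, 54.1]
tcp_rot: [-3.063, -0.697, 0.0]
force: [-0.3, 0.5, -1.7]
opening: 0.598
clock: 10.7
tcp_pos: [572.4, -42.5, 53.9]
tcp_rot: [3.063, 0.698, 0.0]
force: [-2.1, -0.2, 4.6]
opening: 0.595
```

```bash
python3 -m jog '[[[0,0,0,0,0,0,87],[0,0,0,0,0,0,87],[0,0,0,0,0,0,87],[0,0,0,0,0,0,87],[0,0,0,0,0,0,87]]]'
python3 -m jog '[[[0,0,0,0,0,-30,87],[0,0,0,0,0,-50,87],[0,0,0,0,0,-55,87],[0,0,0,0,0,0,87],[0,0,0,0,0,0,87]]]'
python3 - <<'E'
from h import *
plan([507.2,-280.2,200])
c=cam("wrist"); crop(c,200,110,240,140,3,"w11c.png")
s=cam("scene");crop(s,290,150,90,90,6,"s11.png")
E
```

```text
clock: 11.32
tcp_pos: [572.3, -42.5, 53.4]
tcp_rot: [-3.063, -0.697, 0.0]
force: [0.8, -0.3, -0.1]
opening: 0.994
clock: 11.95
tcp_pos: [571.9, -42.5, 188.1]
tcp_rot: [-3.063, -0.697, 0.001]
force: [-0.4, -0.1, -0.6]
opening: 0.991
clk 11.95 tcp [571.9 -42.5 188.1] ydir -64.34 zax [-5.e-04  2.e-04 -1.e+00] F [-0.37 -0.06 -0.59] op 87.2 q [-0.19  0.35  1.61  0.    1.18  0.93]
tool shift [-161.23  186.3   -11.95]
```

View pics/w11c.png

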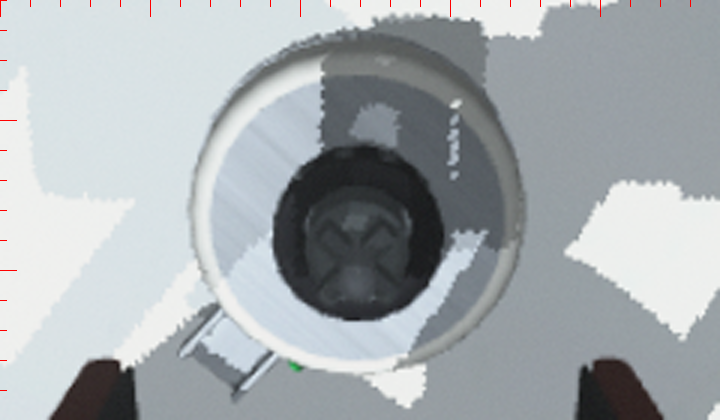

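View pics/s11.png

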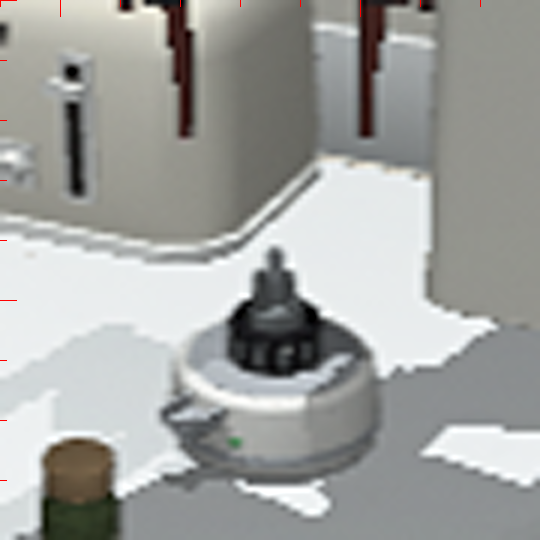

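The collar lies flat round the hub, centred. On to the reamer, turning the jaws to −47° to match its ribs.

```bash
python3 -m jog '[[[0,0,0,-32,37,0,87],[0,0,0,-32,37,0,87],[0,0,0,-32,37,0,87],[0,0,0,-32,37,0,87],[0,0,0,-33,38,0,87]]]'
python3 -m jog '[[[0,0,-0.15,0,0,10,87],[0,0,-0.152,0,0,10,87],[0,0,0,0,0,0,87],[0,0,0,0,0,0,87]]]'
python3 - <<'E'
from h import *
plan([507.2,-280.2,120],-46.9)
c=cam("wrist"); cv2.imwrite("pics/w12.png",c["frame"]);crop(c,220,140,200,130,4,"w12c.png")
E
```

```text
clock: 12.68
tcp_pos: [506.3, -280.7, 186.5]
tcp_rot: [-3.06, -0.697, 0.003]
force: [0.4, -0.3, -0.9]
opening: 0.991
clock: 13.18
tcp_pos: [507.5, -279.6, 167.7]
tcp_rot: [-2.924, -1.146, 0.001]
force: [-0.8, 0.3, 0.1]
opening: 0.991
clk 13.175 tcp [ 507.5 -279.6  167.7] ydir -47.2 zax [-0.0013  0.001  -1.    ] F [-0.78  0.35  0.13] op 87.2 q [-0.62  0.38  1.62  0.    1.14  0.2 ]
tool shift [-0.62  0.37 47.74]
turn deg [-0.09  0.01 -0.3 ]
```

View pics/w12c.png

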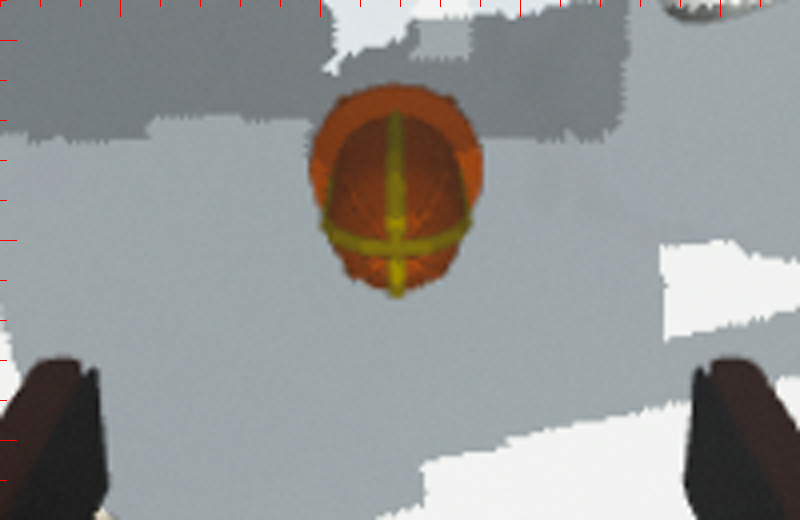

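The reamer's ribs (crop x 396) align with the jaw axis and sit midway between the fingers (98 and 692). I'll descend to TCP z 37, just above the skirt.

```bash
python3 -m jog '[[[0,0,0,-0.5,0.2,45,87],[0,0,0,0,0,45,87],[0,0,0,0,0,30,87],[0,0,0,0,0,10,87],[0,0,0,0,0,0,87]]]'
python3 -m jog '[[[0,0,0,0,0,0,28],[0,0,0,0,0,0,28],[0,0,0,0,0,0,28],[0,0,0,0,0,0,28],[0,0,0,0,0,0,28]]]'
python3 -m jog '[[[0,0,0,0,0,0,28],[0,0,0,0,0,0,28]]]'
```

```text
clock: 13.85
tcp_pos: [507.7, -280.4, 38.6]
tcp_rot: [-2.923, -1.15, 0.0]
force: [-0.6, -0.3, 0.5]
opening: 0.989
clock: 14.48
tcp_pos: [507.5, -280.4, 38.6]
tcp_rot: [2.923, 1.15, 0.0]
force: [-0.2, -0.1, 0.3]
opening: 0.461
clock: 14.72
tcp_pos: [507.4, -280.4, 38.4]
tcp_rot: [-2.923, -1.15, 0.0]
force: [-0.6, 0.1, 0.5]
opening: 0.382
```

```bash
python3 -m jog '[[[0,0,0,0,0,-15,25],[0,0,0,0,0,-45,25],[0,0,0,0,0,-50,25],[0,0,0,0,0,-42,25],[0,0,0,0,0,0,25]]]'
python3 -m jog '[[[0,0,0,41,-26,0,25],[0,0,0,41,-26,0,25],[0,0,0,41,-26,0,25],[0,0,0,41,-26,0,25],[0,0,0,35,-26,0,25]]]'
python3 -m jog '[[[0,0,-0.177,0,0,0,25],[0,0,-0.177,0,0,0,25],[0,0,-0.177,0,0,0,25],[0,0,0,0,0,0,25],[0,0,0,0,0,0,25]]]'
python3 - <<'E'
from h import *
plan([572.4,-42.6,175],-16.5)
c=cam("wrist"); cv2.imwrite("pics/w13.png",c["frame"]);crop(c,220,140,200,130,4,"w13c.png")
s=cam("scene");crop(s,290,120,90,110,5,"s13.png")
E
```

```text
clock: 15.35
tcp_pos: [509.9, -282.0, 195.1]
tcp_rot: [2.917, 1.148, 0.007]
force: [1.0, -0.7, -1.6]
opening: 0.378
clock: 15.98
tcp_pos: [564.0, -47.8, 189.4]
tcp_rot: [-2.922, -1.15, 0.002]
force: [-0.2, -0.0, -1.8]
opening: 0.382
clock: 16.6
tcp_pos: [564.1, -49.6, 189.9]
tcp_rot: [-2.522, -1.872, 0.001]
force: [-0.7, -0.2, -1.1]
opening: 0.379
clk 16.6 tcp [564.1 -49.6 189.9] ydir -16.82 zax [-1.1e-03  3.0e-04 -1.0e+00] F [-0.65 -0.23 -1.12] op 33.3 q [-0.21  0.34  1.62  0.    1.18  0.08]
tool shift [ 9.11  5.96 14.91]
turn deg [-0.07  0.   -0.32]
```

View pics/w13.png

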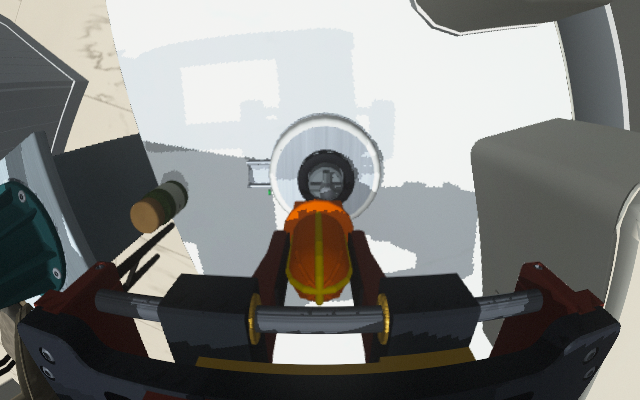

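View pics/w13c.png

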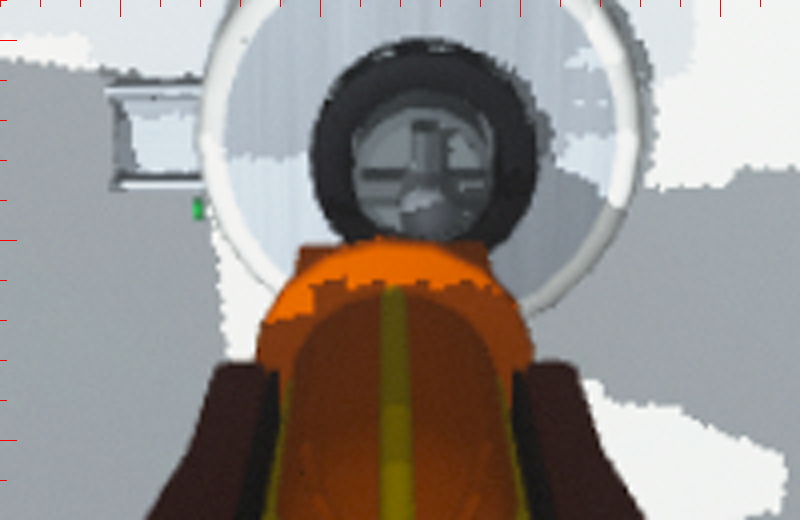

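View pics/s13.png

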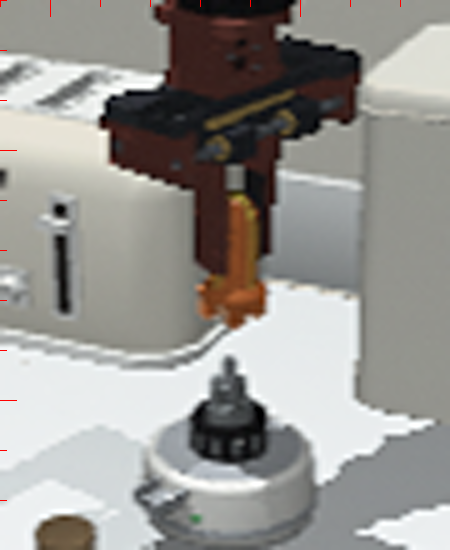

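Splines and spout run horizontally in the image, and the reamer's rib runs vertically, so the yaw matches. Correct x/y and lower to just above the pin.

```bash
python3 -m jog '[[[0,0,0,9,6,10,25],[0,0,0,0,0,14,25],[0,0,0,0,0,0,25],[0,0,0,0,0,0,25]]]'
python3 - <<'E'
from h import *
plan([572.4,-42.6,150],-16.5)
c=cam("wrist"); cv2.imwrite("pics/w14.png",c["frame"]);crop(c,240,140,160,120,5,"w14c.png")
s=cam("scene");crop(s,290,120,90,110,5,"s14.png")
t=cam("top");crop(t,280,130,90,90,6,"t14.png")
E
```

```text
clock: 17.2
tcp_pos: [572.6, -42.7, 166.1]
tcp_rot: [-2.519, -1.877, 0.001]
force: [-0.1, -0.2, -0.9]
opening: 0.38
clk 17.2 tcp [572.6 -42.7 166.1] ydir -16.62 zax [-8.e-04  2.e-04 -1.e+00] F [-0.08 -0.18 -0.88] op 33.4 q [-0.19  0.38  1.63  0.    1.13  0.1 ]
tool shift [ 0.03 -0.25 16.11]
turn deg [-0.05  0.   -0.12]
```

View pics/w14c.png

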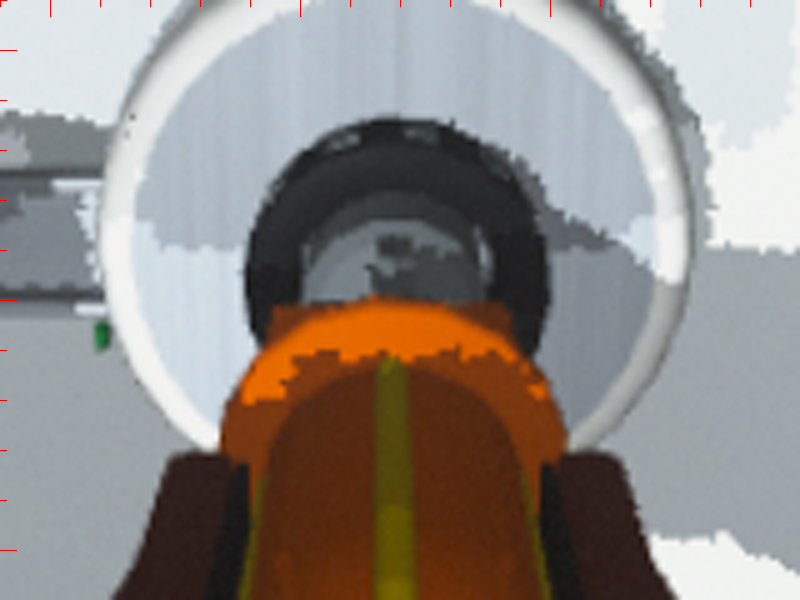

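View pics/s14.png

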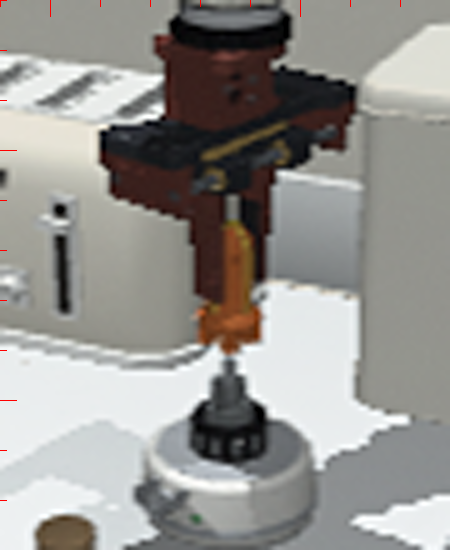

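View pics/t14.png

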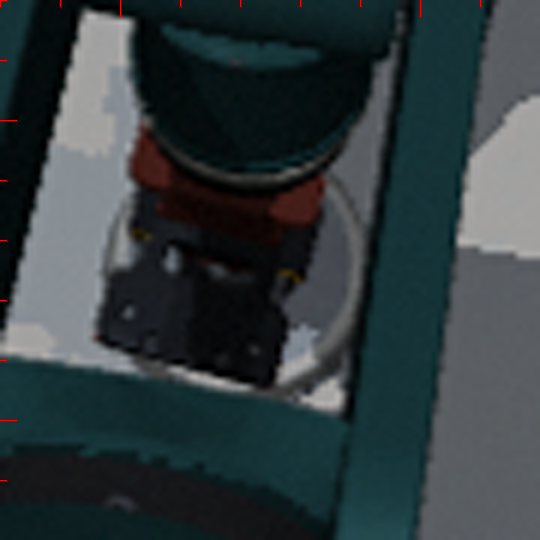

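```bash
python3 - <<'E'
from h import *
s=cam("scene");crop(s,318,155,36,55,10,"s15.png")
st=arm.read_state(); T=st["tcp_pos"]; print(T.round(1))
for n,p in (("grip",T+[0,0,15]),("foot",T-[0,0,38]),("skirt",T-[0,0,10]),("tip",[572.7,-42.6,117]),("base",[572.5,-43,50]),("seat",[572.6,-43,86])): print(n,(proj(s,p)-[318,155]).round(2)*10)
E
```

```text
[573.1 -42.9 166.9]
grip [172.6 185.6]
foot [172.1 333.1]
skirt [172.4 255.9]
tip [170.8 365.7]
base [171.1 543.2]
seat [171.5 449. ]
```

View pics/s15.png

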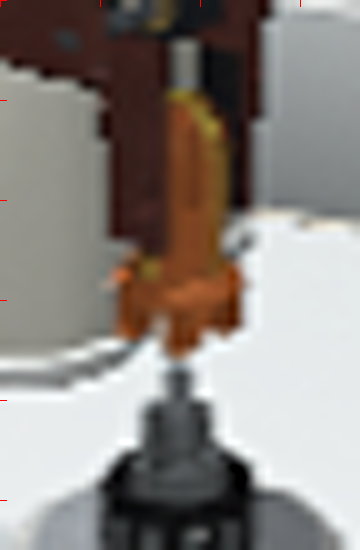

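Reamer (179), pin (178) and collar (177.5) line up in the scene view. Descending onto the pin.

```bash
python3 -m jog '[[[0,0,0,-0.3,0.2,7,25],[0,0,0,0,0,4,25],[0,0,0,0,0,0,25]]]'
python3 -m jog '[[[0,0,0,0,0,4,25],[0,0,0,0,0,4,25],[0,0,0,0,0,0,25]]]'
```

```text
clock: 17.77
tcp_pos: [572.5, -43.0, 154.9]
tcp_rot: [-2.518, -1.876, 0.001]
force: [-0.0, -0.4, -2.3]
opening: 0.387
clock: 18.15
tcp_pos: [572.6, -43.0, 147.0]
tcp_rot: [-2.519, -1.877, 0.001]
force: [0.3, -0.6, -0.8]
opening: 0.383
```

```bash
python3 -m jog '[[[0,0,0,0,0,4,25],[0,0,0,0,0,4,25],[0,0,0,0,0,0,25]]]'
python3 -m jog '[[[0,0,0,0,0,3,25],[0,0,0,0,0,0,25]]]'
```

```text
clock: 18.52
tcp_pos: [572.6, -43.0, 139.0]
tcp_rot: [-2.518, -1.877, 0.001]
force: [0.3, -0.5, -1.1]
opening: 0.385
clock: 18.77
tcp_pos: [572.8, -43.1, 136.2]
tcp_rot: [-2.519, -1.877, 0.0]
force: [-0.4, -0.0, -1.5]
opening: 0.383
```

```bash
python3 -m jog '[[[0,0,0,0,0,2,25],[0,0,0,0,0,2,25],[0,0,0,0,0,0,25]]]'
python3 -m jog '[[[0,0,0,0,0,2.5,25],[0,0,0,0,0,2.5,25],[0,0,0,0,0,0,25]]]'
```

```text
clock: 19.15
tcp_pos: [572.8, -43.1, 132.3]
tcp_rot: [-2.519, -1.877, 0.0]
force: [-0.2, 0.4, -1.0]
opening: 0.38
clock: 19.52
tcp_pos: [572.8, -43.0, 127.1]
tcp_rot: [-2.519, -1.877, 0.001]
force: [0.3, 0.1, -1.8]
opening: 0.38
```

```bash
python3 -m jog '[[[0,0,0,0,0,2,25],[0,0,0,0,0,0,25]]]'
python3 -m jog '[[[0,0,0,0,0,1.5,25],[0,0,0,0,0,0,25]]]'
```

```text
clock: 19.77
tcp_pos: [572.9, -43.1, 125.3]
tcp_rot: [-2.519, -1.877, 0.0]
force: [0.1, -0.4, -0.4]
opening: 0.383
clock: 20.02
tcp_pos: [573.2, -43.1, 124.0]
tcp_rot: [2.519, 1.877, 0.0]
force: [0.7, -0.0, 0.5]
opening: 0.383
```

```bash
python3 -m jog '[[[0,0,0,0,0,1.5,25],[0,0,0,0,0,1,25],[0,0,0,0,0,0,25]]]'
python3 -m jog '[[[0,0,0,0,0,2,25],[0,0,0,0,0,0,25]]]'
```

```text
clock: 20.4
tcp_pos: [573.1, -43.1, 121.6]
tcp_rot: [2.519, 1.877, 0.0]
force: [-1.0, -0.6, 1.5]
opening: 0.381
clock: 20.65
tcp_pos: [573.1, -43.1, 119.6]
tcp_rot: [2.519, 1.877, 0.0]
force: [-0.3, -0.8, 3.6]
opening: 0.381
```

```bash
python3 -m jog '[[[0,0,0,0,0,2,25],[0,0,0,0,0,0,25]]]'
python3 -m jog '[[[0,0,0,0,0,1.5,25],[0,0,0,0,0,0,25],[0,0,0,0,0,0,25]]]'
python3 - <<'E'
from h import *
plan(None)
c=cam("wrist"); crop(c,240,140,160,120,5,"w16c.png")
s=cam("scene");crop(s,290,130,90,100,6,"s16.png")
for i in range(3): camera("top"); print(arm.read_state()["force"].round(2),arm.read_state()["tcp_pos"].round(1))
E
```

```text
clock: 20.9
tcp_pos: [573.2, -43.1, 117.6]
tcp_rot: [2.519, 1.877, 0.0]
force: [-0.3, 0.6, 5.8]
opening: 0.382
clock: 21.28
tcp_pos: [573.1, -43.1, 116.3]
tcp_rot: [2.519, 1.877, 0.0]
force: [-0.3, 0.6, 5.7]
opening: 0.38
clk 21.275 tcp [573.1 -43.1 116.3] ydir -16.62 zax [ 3.e-04  1.e-04 -1.e+00] F [-0.31  0.63  5.73] op 33.5 q [-0.2   0.44  1.68  0.    1.02  0.09]
[-1.73  0.45  6.46] [573.2 -43.1 116.3]
[-2.14  0.23  6.26] [573.2 -43.1 116.3]
[-1.79  1.2   5.85] [573.2 -43.1 116.3]
```

View pics/s16.png

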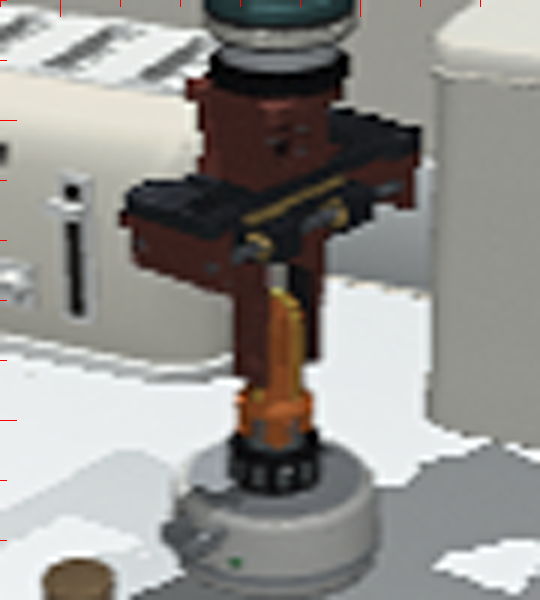

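View pics/w16c.png

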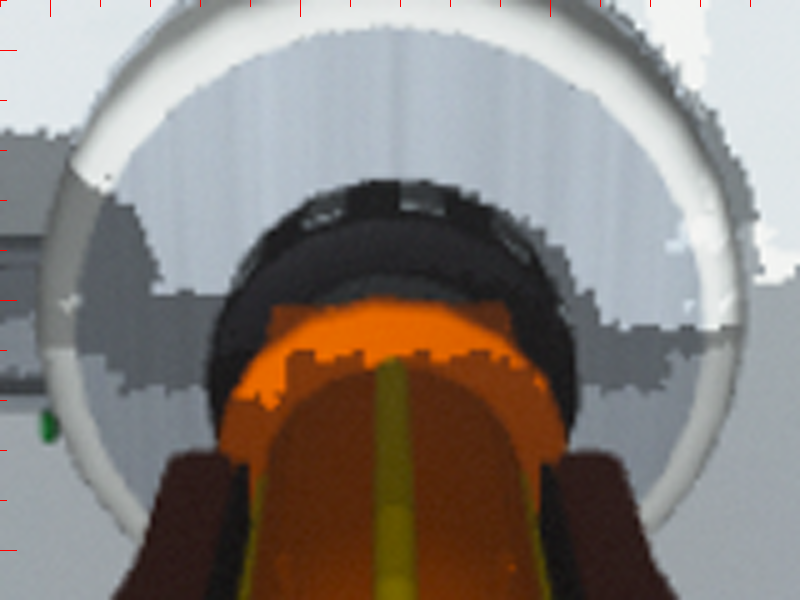

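```bash
python3 -m jog '[[[0,0,0,0,0,1,25],[0,0,0,0,0,0,25],[0,0,0,0,0,0,25]]]'
python3 - <<'E'
from h import *
for i in range(4): camera("top"); print(arm.read_state()["force"].round(2),arm.read_state()["tcp_pos"].round(1))
c=cam("wrist"); cv2.imwrite("pics/w17.png",c["frame"]); crop(c,240,140,160,120,5,"w17c.png")
E
```

```text
clock: 21.9
tcp_pos: [573.2, -43.1, 115.3]
tcp_rot: [2.519, 1.877, 0.0]
force: [-0.6, 0.7, 7.4]
opening: 0.381
[-2.28  0.03  6.49] [573.2 -43.1 115.4]
[-0.81  1.83  7.35] [573.1 -43.1 115.4]
[-1.33  1.4   7.34] [573.2 -43.1 115.4]
[-1.51  1.24  6.48] [573.2 -43.1 115.4]
```

View pics/w17.png

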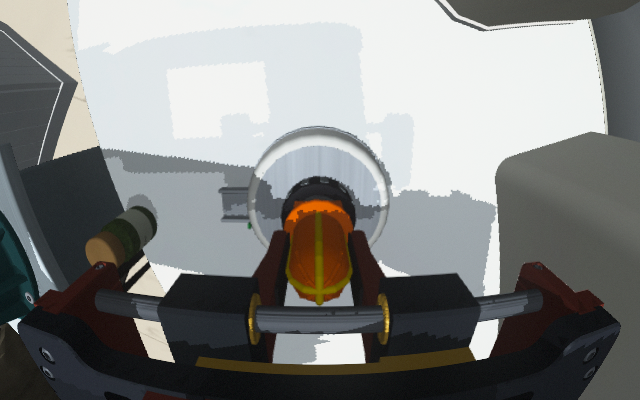

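The reamer is meshed and held with a steady net push of about 8 N, which is about 7 mm down. Handing in.

```bash
python3 -c "
from plant import arm
print(arm.hand_in()); s=arm.read_state(); print(s['clock'],s['force'],s['tcp_pos'],s['opening'])"
```

```text
the job is handed in; nothing more can be done
None
the job is handed in; nothing more can be done
```

The press should be switched on: the collar and reamer are in place and the gripper is still holding the reamer pushed down. I handed in at about 22 s of the 51 s allowed. I have no direct reading of the switch or of the spindle's travel; both come from force and height.

- **Collar:** I slid it over the spindle, felt it touch the plate (about 5 N), and let go. The wrist and scene pictures then showed it flat and centred round the hub.
- **Reamer:** I gripped it in line with its ribs, turned it about 30° to match the splines, and lowered it. It went more than 11 mm past the spline tops with no resistance, so it meshed the first time.
- **Push:** The last readings were 6.5–7.4 N, plus about 1 N for the reamer's weight, so about 8 N. By force the spindle is about 7 mm down, against the 4 mm the switch needs. The gripper height instead suggests about 9 mm, close to the end stop. Both are past the switching point.
- **Grip:** The reamer had not slipped in the jaws in the close-up taken just before the last 1 mm of push.
- **Bystanders:** I touched neither mug nor the herb jar. The jar still stood in place in the last picture. I did not take a final picture of the mugs.
- **Measurement disagreements:** Early heights using the overhead camera came out too low: the reamer top measured 62 mm against 84 mm. I used the wrist camera views instead, which agreed with the stated heights to 2–3 mm. The wrist camera also reads about 1 mm off sideways, so I lined things up by eye in the close-ups.

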